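# Kit the parts for one button box

### The job

Fill the kit tray with the parts for the next button box: from the wooden board, put the large push button (dome up) in the round pocket, the square-flanged socket (flange down, turned to fit) in the square pocket and the battery (flat, turned to fit) in the oblong pocket, each down on the pocket's floor, and lay the tape roll flat over the post. Leave the small button and the round-flanged socket where they are on the board.

Things in the scene. Friction and masses are not known exactly. Their poses are not given: they have to be found in the camera images.
- button: The large push button, loose, standing dome up: black body 40 mm in diameter and 14 mm high, above it a black collar 50 mm in diameter (height 14 to 20 mm), above that a red dome 38 mm across; 30 mm high in all, 50 g. Origin: centre of its underside, z up through the dome. On the wooden board (300 x 300 x 12 mm, flat on the table), about 95 mm from its neighbours.
- socket: The square-flanged panel socket, loose, lying flange down: steel flange 42 x 42 x 3 mm with four dark screw holes, on it a dark barrel 22 mm in diameter up to height 30 mm, with three small brass lugs on top (to 34 mm); 50 g. Origin: centre of the flange's underside, z up, x and y along its sides. On the wooden board, turned any way; it drops into its pocket only when roughly square to it.
- battery: The block battery, loose, lying flat: 46.5 x 26.5 x 17.5 mm (x, y, z), dark with a copper-coloured band at one end and two steel studs that stick out about 3 mm at the other (+x) end; 46 g. Origin: centre of its underside to within 1 mm, x along its length, z up. On the wooden board, turned any way.
- tape: The roll of grey insulating tape, loose, lying flat: a rigid ring of outer diameter 56 mm, bore 32 mm, 19 mm high; 50 g. Origin: centre of its underside, z up along the bore. On the wooden board. Not part of the job, also there: a solder spool (38 across, 32 high) and thread spool (28 across, 26 high).
- small_button: Look-alike that must stay: a small push button of the same form and height (30 mm) as the large one, but its collar is only 30 mm in diameter (body 24 mm, dome 23 mm). Origin: centre of its underside, z up. On the wooden board.
- round_socket: Look-alike that must stay: a panel socket with the same barrel (22 mm diameter, 30 mm high, three brass lugs), but with a round flange 36 mm in diameter and 3 mm thick. Origin: centre of the flange's underside, z up. On the wooden board.
- nest_round: Fixed 84 x 84 mm plywood plate, 14 mm thick, with a round pocket 58 mm in diameter and 10 mm deep in its middle (grey-lined floor 4 mm above the plate's underside). Origin: centre of its underside, 5 mm above the table; x, y along its sides. One of four plates, 2 x 2, 88 mm between centres, in any order, in a 190 mm square grey tray with a 16 mm high rim.
- nest_square: Fixed 84 x 84 mm plywood plate, 14 mm thick, with a square pocket 60 x 60 mm, 10 mm deep, in its middle (grey-lined floor 4 mm above the plate's underside). Origin: centre of its underside, 5 mm above the table; x, y along its sides. In the grey tray with the others (rim 16 mm high).
- nest_oblong: Fixed 84 x 84 mm plywood plate, 14 mm thick, with an oblong pocket 68 mm (x) by 43 mm (y), 10 mm deep, in its middle (grey-lined floor 4 mm above the plate's underside). Origin: centre of its underside, 5 mm above the table; x, y along its sides. In the grey tray with the others (rim 16 mm high).
- nest_post: Fixed 84 x 84 mm plywood plate, 8 mm thick, without a pocket but with an upright steel post in its middle, 12 mm in diameter and rising 18 mm above the plate's top. Origin: centre of its underside, 5 mm above the table; x, y along its sides. In the grey tray with the others (rim 16 mm high).
Things that resemble listed ones, but are neither listed nor needed, are in the scene too. Leave any green look-alike of the socket alone. What is shaped like the button but blue is not meant.

How it is judged:
By the outcome, as a careful person would: the job done as asked, in the order asked, and still so for the second after the job is handed in, with the robot touching nothing.
It also fails if it takes over 106 s, if anything falls off the work surface, if the arm or the gripper's body presses on something with over 40 N, if the wrist force passes 120 N, or if a joint passes its speed limit or range.

### The arm

A 6-joint arm with a two-finger parallel gripper is mounted at the origin on the work surface. World frame = base frame: x ahead of the robot, y to its left, z up, the work surface at z = 0. Lengths are in mm, angles in rad, forces in N, time in s.
With the tool pointing down it reaches from about 350 to 775 mm from the base axis. Payload 7.3 kg.
Tool frame: the origin (TCP) lies at the very end of the fingers, on their centre line; the grasp point (between the pads) lies 19 mm behind it (arm.grip_depth is the distance from the TCP to the grasp point, in mm); z points along the fingers, y is the line along which they close (so a half turn about z gives the same grasp; the last joint's range is limited). The gripper opens to 92 mm and grips with 3 to 60 N. Pads are 19 mm wide; open, the fingers measure 130 mm over their backs; the gripper's body (75 mm by 190 mm) begins 47 mm behind the grasp point.
Start: joints at [1.132, 0.342, 1.524, -0, 1.275, -0.146], TCP at [151.518, 502.68, 226.741] pointing down, gripper open.
Joint ranges: [-2.53, 2.53], [-0.77, 2.02], [0.04, 2.7], [-1, 4.14], [0.28, 2.66], [-3.11, 3.11]. Speed limits (rad/s): [2.57, 2.57, 3.14, 3.14, 3.14, 3.14].

### API

Orientations are given as a rotation vector (axis times angle).
In Python, from rig import arm gives the robot as it stands. The module is installed in compiled form; this text tells all that it offers. Calls block until the motion is done:
- arm.movep(position, orientation): joint-space move of the TCP to a pose.
- arm.move_linear(position, ori=None, vel=150): straight line of the TCP; ori=None keeps the orientation; vel is the mean speed in mm/s.
- arm.move_j(angles): joint-space move.
- arm.grip(opening, effort=None): finger opening in mm; effort is the grip in N (None keeps the last); returns when the fingers have stopped.
- arm.pause(seconds).
- arm.inverse_kinematics(position, orientation): joint angles nearest the present ones, or None.
- arm.get_image(name): name is "scene" or "side" or "wrist"; returns a dict with "image" (384x512x3 uint8, blue, green, red), "K" (3x3 intrinsics, pixels), "k1" (the pictures are not rectified: a ray, as slopes to the right and down, at radius r is drawn at 1 + k1 r^2 times it, then the intrinsics apply), "rvec" (rotation vector, rad) and "tvec" (3), from world to camera coordinates, as OpenCV has them. Camera axes: x right, y down, z forward; pixel columns grow to the right and rows downward; lengths in mm; the calibration is good to about 2 mm. A picture is of the moment at which its call begins. There is no depth.
A pose or a line that the arm cannot do raises arm.PlanningError and nothing moves.
- arm.job_done(): hands the job in; it is judged then, once.
Readings, each from a call of its own:
- arm.read_time_s(): time.
- arm.read_joints(): joint angles.
- arm.read_dq(): joint speeds.
- arm.read_tau(): joint torques, N m.
- arm.read_position(): TCP position.
- arm.read_orientation(): TCP orientation.
- arm.read_ft_force(): force on the tool from outside, world axes, zero at the start.
- arm.read_moment(): the same for the moment, N m.
- arm.read_finger_gap(): finger opening in mm.
- arm.read_finger_force(): force on a finger pad.
Only numpy, scipy, OpenCV 4.12 (cv2) and the standard library are available. Lean on these libraries where they do the work, as an engineer would, in place of code of your own. Each camera call takes 0.05 s, during which the arm holds its last target. There are 200 camera calls.

## Working session

There is one attempt and no reset: what is moved stays moved. The work goes in short steps, each a Python script; the robot and the scene stay as the last script left them, time stands still between calls to the robot, and variables do not carry over. Pictures are saved under pics/ and viewed, at most 14 in all, crops included, and the job is handed in when it is done.

```bash
mkdir -p pics; cat > h.py <<'E'
import numpy as np, cv2
from rig import arm
from scipy.spatial.transform import Rotation as R
def snap(n,f):
    d=arm.get_image(n); cv2.imwrite(f'pics/{f}.png',d['image']); np.save(f'pics/{f}.npy',d,allow_pickle=True); return d
def load(f): return np.load(f'pics/{f}.npy',allow_pickle=True).item()
def dist(d): return np.array([d['k1'],0,0,0],float)
def px2w(d,px,z):
    K=np.array(d['K'],float); p=cv2.undistortPoints(np.array(px,float).reshape(-1,1,2),K,dist(d)).reshape(-1,2)
    M=cv2.Rodrigues(np.array(d['rvec'],float))[0]; c=-M.T@np.array(d['tvec'],float).ravel()
    r=np.c_[p,np.ones(len(p))]@M
    return c+r*((z-c[2])/r[:,2])[:,None]
def w2px(d,P):
    return cv2.projectPoints(np.array(P,float).reshape(-1,1,3),np.array(d['rvec'],float),np.array(d['tvec'],float),np.array(d['K'],float),dist(d))[0].reshape(-1,2)
E
python3 - <<'E'
from h import *
for n in ("scene","side","wrist"):
    d=snap(n,n+"0"); M=cv2.Rodrigues(np.array(d['rvec'],float))[0]; print(n,(-M.T@np.array(d['tvec']).ravel()).round(),np.round(d['K'],1).tolist(),d['k1'])
a=cv2.imread('pics/scene0.png');b=cv2.imread('pics/side0.png')
cv2.imwrite('pics/both.png',np.hstack([cv2.resize(a,(800,600))])[:, :])
print(arm.read_time_s(),arm.read_orientation())
E
```

```text
scene [996. 606. 703.] [[380.3, 0.0, 261.1], [0.0, 380.3, 187.0], [0.0, 0.0, 1.0]] -0.07684315875284484
side [ 107. -893.  660.] [[481.0, 0.0, 257.5], [0.0, 481.0, 195.1], [0.0, 0.0, 1.0]] -0.0846919098979702
wrist [ 78. 524. 384.] [[303.8, 0.0, 254.0], [0.0, 303.8, 187.6], [0.0, 0.0, 1.0]] -0.008583882939337071
0.15 [-4.58218370e-01 -3.10766707e+00  1.74188004e-03]
```

View pics/both.png

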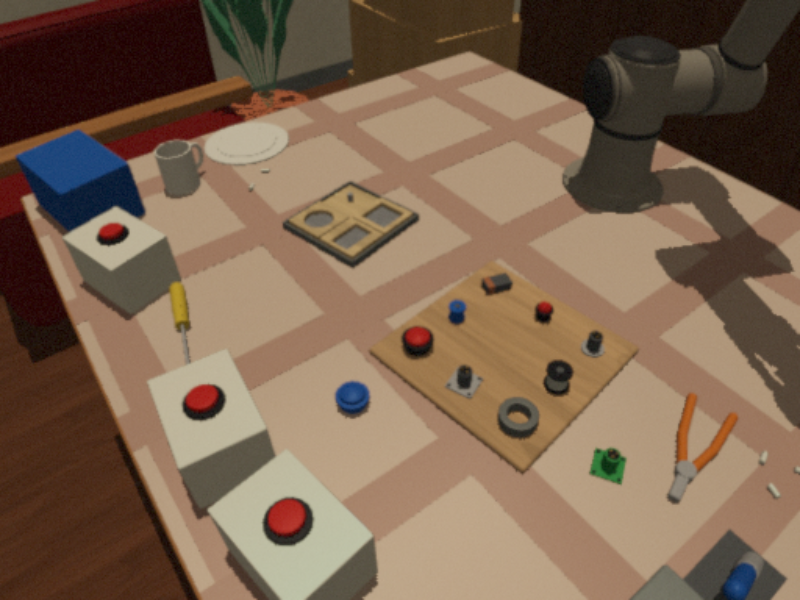

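Scene (800x600 view): on the board are the large red button (417,340), a socket (464,380), another socket (594,343), the tape (518,416), the solder spool (558,375), the small button (544,310), the battery (497,283) and a blue thread spool (457,310). The tray is at about (350,222). The blue button and the green socket lie off the board.

Next I get coarse positions and look from above with the wrist camera.

```bash
python3 - <<'E'
from h import *
d=load('scene0'); s=1.5625
px={'btn':(417,340),'sockA':(464,380),'sockB':(594,343),'tape':(518,416),'bat':(497,283),'small':(544,310),'tray':(350,222),'bN':(497,263),'bE':(637,350),'bS':(523,470),'bW':(371,352)}
for k,v in px.items(): print(k,px2w(d,[np.array(v)/s],15)[0].round())
w=load('wrist0'); M=cv2.Rodrigues(np.array(w['rvec']).ravel())[0]; print('cam in tool approx; view dir',M[2].round(2),'x',M[0].round(2))
bc=px2w(d,[np.array((505,352))/s],15)[0]; tc=px2w(d,[np.array((350,222))/s],15)[0]
for n,c in(('board',bc),('tray',tc)):
  for z in (300,260):
    for yaw in np.arange(-3.14,3.14,.785):
      o=(R.from_euler('z',yaw)*R.from_euler('x',np.pi)).as_rotvec()
      q=arm.inverse_kinematics([c[0],c[1],z],o)
      if q is not None: print(n,z,round(yaw,2),np.round(q,2))
E
```

```text
btn [616. 115.  15.]
sockA [609. 219.  15.]
sockB [400. 287.  15.]
tape [590. 312.  15.]
bat [426.  94.  15.]
small [410. 189.  15.]
tray [ 533. -206.   15.]
bN [390.  55.  15.]
bE [358. 337.  15.]
bS [644. 377.  15.]
bW [687.  93.  15.]
cam in tool approx; view dir [ 0.27 -0.08 -0.96] x [ 0.29  0.96 -0.  ]
board 300 -3.14 [ 0.26  0.38  1.27  0.    1.49 -1.32]
board 300 -2.36 [ 0.26  0.38  1.27  0.    1.49 -2.1 ]
board 300 -1.57 [ 0.26  0.38  1.27 -0.    1.49 -2.89]
board 300 -0.78 [ 0.26  0.38  1.27 -0.    1.49  2.61]
board 300 0.0 [ 0.26  0.38  1.27 -0.    1.49  1.83]
board 300 0.79 [0.26 0.38 1.27 0.   1.49 1.04]
board 300 1.57 [ 0.26  0.38  1.27 -0.    1.49  0.26]
board 300 2.36 [ 0.26  0.38  1.27  0.    1.49 -0.53]
board 260 -3.14 [ 0.26  0.4   1.35  0.    1.4  -1.32]
board 260 -2.36 [ 0.26  0.4   1.35  0.    1.4  -2.1 ]
board 260 -1.57 [ 0.26  0.4   1.35 -0.    1.4  -2.89]
board 260 -0.78 [ 0.26  0.4   1.35 -0.    1.4   2.61]
board 260 0.0 [ 0.26  0.4   1.35 -0.    1.4   1.83]
board 260 0.79 [0.26 0.4  1.35 0.   1.4  1.04]
board 260 1.57 [ 0.26  0.4   1.35 -0.    1.4   0.26]
bo
[... 188 characters left out ...]
26 -0.    1.5   2.64]
tray 300 -0.78 [-0.5   0.39  1.26 -0.    1.5   1.85]
tray 300 0.0 [-0.5   0.39  1.26 -0.    1.5   1.07]
tray 300 0.79 [-0.5   0.39  1.26  0.    1.5   0.28]
tray 300 1.57 [-0.5   0.39  1.26  0.    1.5  -0.5 ]
tray 300 2.36 [-0.5   0.39  1.26  0.    1.5  -1.29]
tray 260 -3.14 [-0.5   0.41  1.33 -0.    1.4  -2.07]
tray 260 -2.36 [-0.5   0.41  1.33 -0.    1.4  -2.86]
tray 260 -1.57 [-0.5   0.41  1.33 -0.    1.4   2.64]
tray 260 -0.78 [-0.5   0.41  1.33 -0.    1.4   1.85]
tray 260 0.0 [-0.5   0.41  1.33 -0.    1.4   1.07]
tray 260 0.79 [-0.5   0.41  1.33  0.    1.4   0.28]
tray 260 1.57 [-0.5   0.41  1.33  0.    1.4  -0.5 ]
tray 260 2.36 [-0.5   0.41  1.33  0.    1.4  -1.29]
```

View pics/wrist0.png

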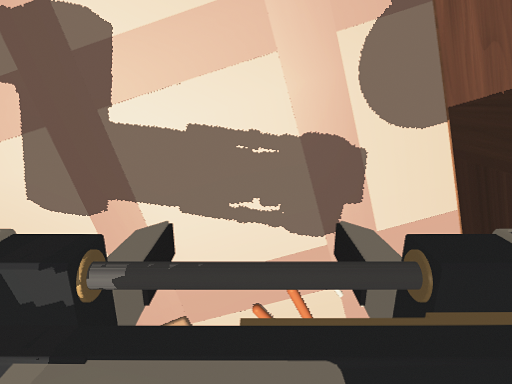

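Wrist view: the gripper covers rows below about 230 and the upper half is free. I look at the board and the tray with the camera on the inboard side.

```bash
python3 - <<'E'
from h import *
o=np.array([0,-np.pi,0])
for n,p in(('wb',[540,205,380]),('wt',[525+65,-206,330])):
    try: arm.movep(p,o)
    except arm.PlanningError as e: print(n,e); continue
    d=snap('wrist',n); M=cv2.Rodrigues(np.array(d['rvec'],float))[0]
    print(n,arm.read_time_s(),arm.read_joints(),(-M.T@np.array(d['tvec']).ravel()).round())
    # top view rectified: 2px/mm at z=22
a=load('wb'); xs=np.arange(330,720,.75); ys=np.arange(400,30,-.75)
def rect(d,x0,x1,y0,y1,z,s):
    X,Y=np.meshgrid(np.arange(x0,x1,s),np.arange(y1,y0,-s)); p=w2px(d,np.c_[X.ravel(),Y.ravel(),np.full(X.size,z)]).astype(np.float32)
    return cv2.remap(d['image'],p[:,0].reshape(X.shape),p[:,1].reshape(X.shape),cv2.INTER_CUBIC)
cv2.imwrite('pics/rb.png',rect(a,350,690,50,380,12,.55))
cv2.imwrite('pics/rt.png',rect(load('wt'),400,650,-320,-90,19,.4))
E
```

```text
wb 2.0583 [ 2.31705426e-01  3.85085056e-01  1.04867238e+00  2.05512796e-04
  1.70842806e+00 -1.34029230e+00] [463. 205. 537.]
wt 3.65 [-4.56286071e-01  4.89746675e-01  1.01434542e+00  3.55707923e-04
  1.63689261e+00 -2.02894445e+00] [ 514. -206.  488.]
```

View pics/rb.png

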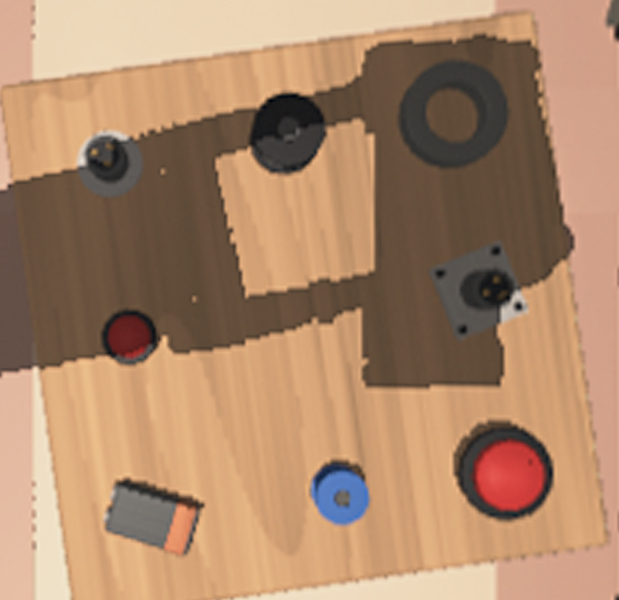

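View pics/rt.png

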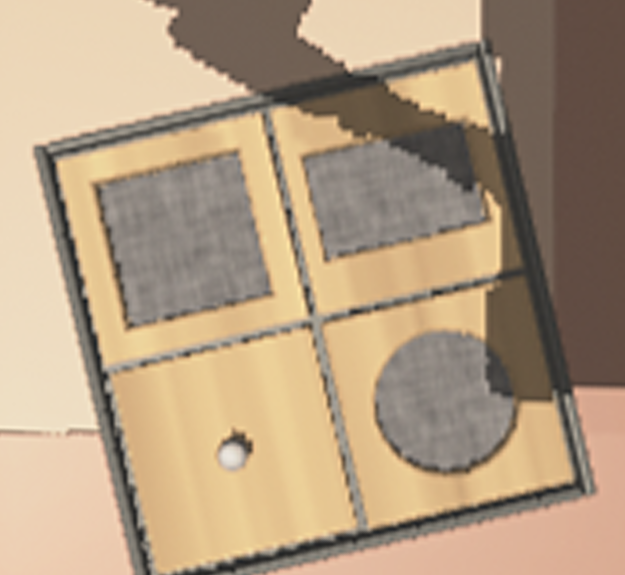

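Board view (rectified, 0.55 mm/px):
- **Buttons:** red at (505,472) with a 50 mm collar, and red at (130,336) with a 30 mm collar. The blue thing at (341,492) is the thread spool. The large button is (505,472).
- **Sockets:** square flange at (480,291), round flange at (110,163). The steel square flange at (480,291) is the one meant.
- **Other parts:** battery (153,518) with its copper end to the right, tape (453,114).

Tray view (rectified, 0.4 mm/px): square pocket (184,240), oblong about (397,190), round (446,401), post about (240,445), tray turned about 13°.

I take two closer looks to confirm and refine.

```bash
cat >> h.py <<'E'
def rect(d,x0,x1,y0,y1,z,s):
    X,Y=np.meshgrid(np.arange(x0,x1,s),np.arange(y1,y0,-s)); p=w2px(d,np.c_[X.ravel(),Y.ravel(),np.full(X.size,z)]).astype(np.float32)
    return cv2.remap(d['image'],p[:,0].reshape(X.shape),p[:,1].reshape(X.shape),cv2.INTER_CUBIC)
def ori(psi): return (R.from_euler('z',psi,degrees=True)*R.from_euler('y',np.pi)).as_rotvec()
E
python3 - <<'E'
from h import *
arm.movep([500,105,205],ori(0)); d=snap('wrist','c2'); M=cv2.Rodrigues(np.array(d['rvec'],float))[0]; print((-M.T@np.array(d['tvec']).ravel()).round(1))
i2=rect(d,396,466,60,130,29.5,.25)
arm.movep([665,170,230],ori(0)); d=snap('wrist','c1'); M=cv2.Rodrigues(np.array(d['rvec'],float))[0]; print((-M.T@np.array(d['tvec']).ravel()).round(1))
i1=rect(d,565,665,80,260,15,.5); i3=rect(d,565,665,80,260,32,.5)
i2=cv2.copyMakeBorder(i2,0,360-len(i2),0,0,cv2.BORDER_CONSTANT)
cv2.imwrite('pics/m1.png',np.hstack([i1,i3,i2])); print(i2.shape,arm.read_time_s())
E
```

```text
[424.3 103.4 363.1]
[588.5 168.1 387.1]
(360, 280, 3) 5.8083
```

View pics/m1.png

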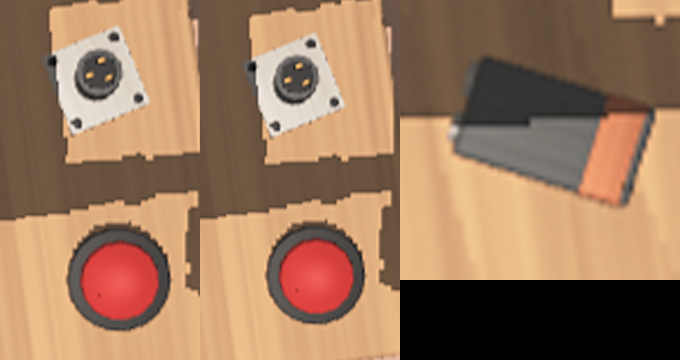

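Left and middle panels: the square steel flange is at (96,81), turned about 24.5°. The large button's collar is at (116,274) and measures about 49 mm across. Right panel: the battery top is centred at (154,131) with its axis at -17.5°. Both candidates are confirmed, so I place the button first.

```bash
cat >> h.py <<'E'
def pick_place(src,psi0,zrel,dst,psi1,zfloor,op,eff,open2,drop=0.5,hov=75):
    o0,o1=ori(psi0),ori(psi1)
    arm.movep([*src,12+zrel+hov],o0); arm.grip(op,eff)
    arm.move_linear([*src,12+zrel],vel=100)
    arm.grip(0,eff); arm.pause(.1); print('gap',arm.read_finger_gap(),'f',arm.read_finger_force())
    arm.move_linear([*src,12+zrel+hov],vel=120); print('lifted gap',arm.read_finger_gap())
    arm.movep([*dst,zfloor+zrel+hov],o1)
    arm.move_linear([*dst,zfloor+zrel+10],vel=120)
    arm.move_linear([*dst,zfloor+zrel+drop],vel=25); print('ft',np.round(arm.read_ft_force(),1),'gap',arm.read_finger_gap())
    arm.grip(open2); arm.pause(.1)
    arm.move_linear([*dst,zfloor+zrel+hov],vel=120); print('t',arm.read_time_s())
T=dict(round=(578.7,-251.3),square=(473.3,-185.1),oblong=(559.1,-165.5),post=(492.9,-270.9)); TY=12.9
E
python3 - <<'E'
from h import *
pick_place((623,123),-90,11.5,T['round'],-90,9,72,15,66)
arm.movep([640,-218,300],ori(0)); d=snap('wrist','t1')
cv2.imwrite('pics/t1r.png',rect(d,400,650,-320,-90,19,.6)); snap('scene','s1'); print(arm.read_time_s())
E
```

```text
gap 49.46653272644687 f 15.000340193510056
lifted gap 48.90602596012572
ft [ 1.1 -0.6 -1.2] gap 49.23319671451412
t 14.0333
15.4583
```

View pics/t1r.png

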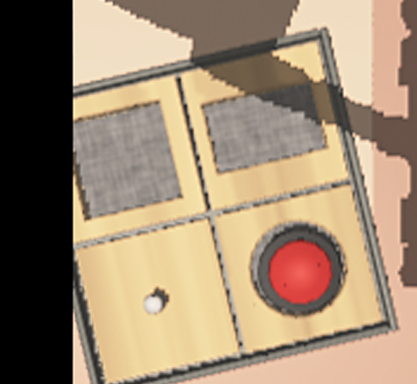

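The button's collar is centred at (298,268) inside the round pocket, with an even ring of floor around it, so it is seated. Next I place the socket, then the battery.

```bash
python3 - <<'E'
from h import *
pick_place((612.8,219.2),-90,13,T['square'],-90-11.6,9,46,15,45)
pick_place((434.6,97.2),-17.5,10.2,T['oblong'],TY,9,44,20,42,drop=1)
arm.movep([600,-218,310],ori(0)); d=snap('wrist','t2')
cv2.imwrite('pics/t2r.png',rect(d,400,650,-320,-90,19,.5)); print(arm.read_time_s())
E
```

```text
gap 21.39575673269625 f 15.0005704164505
lifted gap 21.4687704255083
ft [ 0.1  0.1 -0.2] gap 21.612076138256295
t 24.5417
gap 26.39238911255351 f 20.000700652599335
lifted gap 26.390393019661815
ft [-0.3  0.6 -0.6] gap 26.270499760312912
t 31.775
32.725
```

View pics/t2r.png

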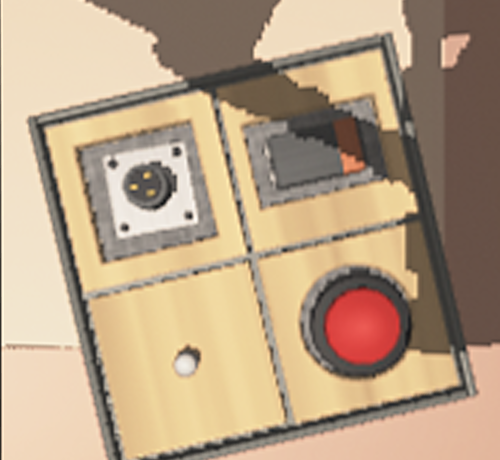

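The socket lies flat and square in its pocket at (150,190), and the battery lies flat and aligned in the oblong pocket at (318,160). The tape is next.

```bash
python3 - <<'E'
from h import *
pick_place((594.3,313.2),-45,7.8,T['post'],-45,13,76,15,72,drop=.7)
arm.movep([600,-218,310],ori(0)); d=snap('wrist','t3')
a=rect(d,400,650,-320,-90,19,.5); arm.movep([400,0,380],ori(0))
b=snap('scene','s3')['image'][80:310,170:420]; cv2.imwrite('pics/t3r.png',np.hstack([cv2.resize(a,(400,368)),cv2.resize(b,(400,368))])); print(arm.read_time_s())
E
```

```text
gap 55.17662314358276 f 15.000633825547993
lifted gap 55.27115080962031
ft [-0.3 -0.1 -0.8] gap 55.38425911363309
t 42.5083
44.7417
```

View pics/t3r.png

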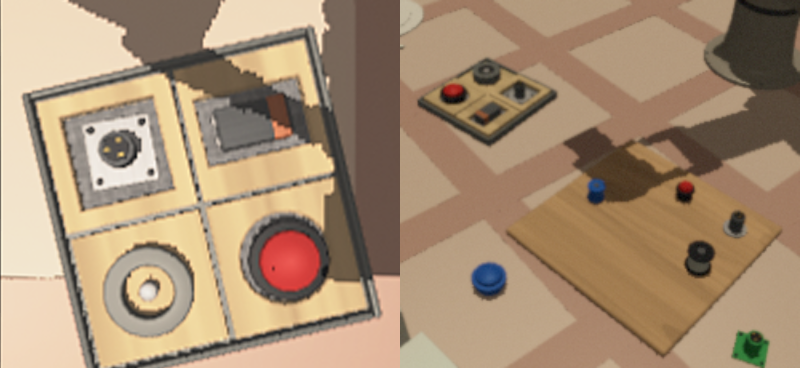

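Tray: the tape lies flat around the post at (148,290), and the socket, battery and button are all seated. On the board the small button and the round-flanged socket are where they were. The arm is clear, so I hand it in.

```bash
python3 -c "
from rig import arm
print(arm.job_done())"
```

```text
the job is handed in; nothing more can be done
None
```

I placed the button, socket, battery and tape in the tray in that order, left the small button and round-flanged socket on the board, and handed the job in at about 45 s of the 106 s allowed; no verdict came back.

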